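# Tuck the bench cover strip under the lapped flap and hold it down

### The job

Take the steel cover strip by its wooden grip, lift it out of the divided bin and bring it to the plywood bench board. Slide its plain edge under the loose edge of the blue lapped flap, square to it and about at the flap's middle, until the strip's yellow line lies at the flap's edge, and do not lift the flap. Finish while still gripping the strip and pressing it flat on the board with a firm push of about 10 to 15 N for a helper to screw it down; do not let go, and leave the other things on the bench where they stand.

Things in the scene. Friction and masses are not known exactly. Their poses are not given: they have to be found in the camera images.
- strip_grip (a point): Centre of the wooden grip of the cover strip: a block 18 mm thick (x), 60 long (y), 48 tall, standing on a steel sheet 90 mm (x) by 100 mm (y), 5 mm thick. Strip about 0.25 kg, loose, flat in one bin compartment. This point is 29 mm above the sheet's underside. +x points to the plain edge to be tucked, 67 mm ahead of this point; the sheet reaches 23 mm behind it. z up.
- strip_line (a point): Point on the underside of the strip, midway along and below the yellow line (3 mm wide) painted across its top parallel to y; 42 mm ahead of strip_grip in +x and 29 mm below it. The plain edge is 25 mm further in +x. Axes as strip_grip.
- flap_edge (a point): Point on the top of the plywood board (18 mm above the table) directly below the middle of the flap's free edge. +x points in under the flap, square to its edge; y along the edge; z up. The open deck reaches 155 mm from here in -x. The flap's underside is 15 mm above the deck at the free edge, sloping down to 10 mm from 15 mm further in. A stop bar 8 mm high lies under it, 38 mm in.
- board: The fixed plywood bench board, 270 mm (x) by 250 mm (y), 18 mm thick, with the flap at its +x end; behind the flap's hinge a fixed rusty plate stands up to 34 mm above the deck. Origin at the centre of its underside, on the table; +x and y as flap_edge, which is 20 mm ahead of it in +x.
- flap (a joint): Angle of the blue steel flap (220 mm wide, 4 mm thick, 95 mm from free edge to hinge, 0.4 kg; a short white mark on top shows its middle) about its hinge at the far side, rad: 0 at rest, positive as the free edge rises (0.05 is about 5 mm). It hangs loose and falls shut by its own weight.
- bin: Fixed galvanised bin, 315 mm (x) by 150 mm (y), walls 45 mm high and 5 mm thick, floor 5 mm thick; a divider across x makes two compartments, 150 by 140 mm inside. Origin at the centre of its underside, on the table.
- bin_mould: Black iron cup-shaped mould, 80 mm wide, 60 mm tall, in the other bin compartment; leave alone. Origin at the centre of its underside.
- mould: Black iron mould cup, 90 mm wide, 75 mm tall, beside the bin; leave alone. Origin at the centre of its underside.
- jar: Amber glass jar, 60 mm wide, 80 mm tall, beside the board; leave alone. Origin at the centre of its underside.
- pitcher: Magenta glass mug, 90 mm wide, 140 mm tall, at the back; leave alone. Origin at the centre of its underside.
- jacks: Steel jacks (big tweezers) lying on the table, 300 mm long along x, 12 mm tall; leave alone. Origin at the middle of its underside.
- paddle: Wooden paddle lying on the table, 275 mm long along x, 14 mm tall; leave alone. Origin on its underside near the middle.
- block: Round dark wooden block, 84 mm wide, 50 mm tall, before the board; leave alone. Origin at the centre of its underside.
Not all that is in view belongs to the job. Leave any red or turquoise look-alike of the part that bears strip_grip alone.

How it is judged:
On the way, in this order (a step that is already met when the one before it is completed fails the run):
1. the strip is gripped and lifted clear of the bin (height (world z) of strip_grip above 0.095 m and contact force between the fingers and strip above 1 N), for 0.1 s.
2. its edge is tucked under the resting flap, yellow line at the flap's edge (x of strip_line in the frame of flap_edge between -0.008 and 0.008 m and y of strip_line in the frame of flap_edge between -0.03 and 0.03 m and angle between the x axis of strip_grip and the x axis of flap_edge, either way round below 0.1 rad and value of joint flap below 0.03 rad), for 0.2 s.
At the end, for the whole second after the job is handed in: The strip lies flat on the board (within 3 mm and 2 degrees), its yellow line within 8 mm of the flap's edge and within 30 mm of the flap's middle, square within 0.1 rad, flap resting (below 0.03 rad); the fingers still grip it (over 3 N) and it is pressed on the board with more than 6 N, at rest (all of step 2 and angle between strip_grip's own z axis and vertical below 0.035 rad and z of strip_line in the frame of flap_edge between -0.003 and 0.003 m and contact force between the fingers and strip above 3 N and contact force between strip and board above 6 N and linear speed of strip below 0.01 m/s); the arm keeps its last pose, push and grip.
It fails at once if the flap is lifted (over 0.05 rad, 5 mm at its edge) (value of joint flap above 0.05 rad).
It fails at once if another thing on the bench is pushed away (over 3 cm) or toppled (distance of any of bin_mould, mould, jar, pitcher, jacks, paddle, block from where it was at the start of the episode above 0.03 m or angle between any of bin_mould, mould, jar, pitcher, jacks, paddle, block's own z axis and vertical above 0.5 rad).
It also fails if it takes over 48 s, if anything falls off the work surface, if the arm or the gripper's body presses on something with over 40 N, if the wrist force passes 120 N, or if a joint passes its speed limit or range.

### The arm

A 6-joint arm with a two-finger parallel gripper is mounted at the origin on the work surface. World frame = base frame: x ahead of the robot, y to its left, z up, the work surface at z = 0. Lengths are in m, angles in rad, forces in N, time in s.
With the tool pointing down it reaches from about 0.4 to 0.925 m from the base axis. Payload 12.5 kg.
Tool frame: the origin (TCP) lies midway between the tips of the shut fingers; the grasp point (between the pads) lies 19 mm behind it; z points along the fingers, y is the line along which they close (so a half turn about z gives the same grasp; the last joint's range is limited). The gripper opens to 95 mm and grips with 3 to 60 N. Pads are 20 mm wide; open, the fingers measure 119 mm over their backs; the gripper's body (75 mm by 180 mm) begins 59 mm behind the grasp point.
Start: joints at [1.129, 0.491, 1.559, -0, 1.092, -0.106], TCP at [0.206, 0.59, 0.215] pointing down, gripper open.
Joint ranges: [-3.1, 3.1], [-0.84, 2.19], [0.05, 2.79], [-1.13, 4.28], [0.06, 2.93], [-2.69, 2.69]. Speed limits (rad/s): [2.22, 2.22, 2.79, 3.14, 3.14, 3.14].

### API

Orientations are given as a rotation vector (axis times angle).
In Python, from bench import arm gives the robot as it stands.
- The arm moves only by the tool play_rows, never from a script. Its argument "moves" is a list of rows, each an object with "offset": the shift along the tool's x, y, z in mm, a list of three; "turn": the turn, a rotation vector about the tool's x, y, z in degrees, a list of three. In form: [{"offset": [tx, ty, tz], "turn": [rx, ry, rz]}, ...]. A call has 1 to 8 rows; each row shifts and turns the commanded pose from where the row before left it, along the tool's axes as they then stand; what a row does not reach is not made up. A row lasts 1/10 s, in which the tool goes at most 50 mm and 8.59 degrees, less where a joint would pass 70% of its speed; a pose out of reach is approached as far as the arm can. A call with a gripper value outside its range is refused whole. "grip" is the closure, from -1 (fully open) to 1 (shut), set as the call begins (left out, the last holds). The fingers move at their own pace and stop on an object; "force" is the grip in N (left out, the last holds). Time passes only in rows, so rows that do not move let the fingers close. It gives the time, the measured TCP pose, the force, the opening and the grip force at its end, in the units of the state.
- arm.observe(): the state, without advancing time (a new reading comes with each control period).
- arm.read_camera(name): name is "side" or "top"; returns the picture (400x640x3 uint8, red, green, blue); there is no depth.
- arm.camera_params(name): a dict with "fx", "fy", "cx", "cy" (pixels), "k1" (the pictures are not rectified: a ray, as slopes to the right and down, at radius r is drawn at 1 + k1 r^2 times it, then the intrinsics apply), "pose" (4x4, takes a point from camera to world coordinates). Camera axes: x right, y up, looking along -z (the intrinsics and any distortion apply to the point x, -y, -z); pixel columns grow to the right and rows downward; lengths in m; the calibration is good to about 2 mm. A picture is of the moment at which its call begins. camera_params takes no time and is no camera call.
- arm.finish_job(): hands the job in; it is judged then, once.
The state is a dict: "clock": time; "joint_pos": joint angles; "joint_velocities": joint speeds; "joint_efforts": joint torques, N m; "eef_pos": TCP position; "ee_rot": TCP orientation; "contact_force": force on the tool from outside, world axes, zero at the start; "moment": the same for the moment, N m; "gripper_width": finger opening in m; "grasp_force": force on a finger pad.
Only numpy, scipy, OpenCV 4.12 (cv2) and the standard library are available. Lean on these libraries where they do the work, as an engineer would, in place of code of your own. Each camera call takes 0.05 s, during which the arm holds its last target. There are 200 camera calls.

## Working session

There is one attempt and no reset: what is moved stays moved. The work goes in short steps, Python scripts to look and compute and a tool call to move; the robot and the scene stay as the last step left them, time stands still between calls to the robot, and variables do not carry over. Pictures are saved under pics/ and viewed, at most 10 in all, crops included, and the job is handed in when it is done.

Besides the shell and the picture viewer there is one more tool, called after ">>>" by a JSON object that holds its "op" and its "data", one argument or row to a line. play_rows: Moves the arm, as the interface text tells. Its arguments: {"type":"object","properties":{"moves":{"type":"array","items":{"type":"object","properties":{"offset":{"type":"array","items":{"type":"number"}},"turn":{"type":"array","items":{"type":"number"}}}}},"grip":{"type":"number"},"force":{"type":"number"}},"required":["moves"]}

```bash
mkdir -p pics
cat > h.py <<'E'
import numpy as np, cv2
from bench import arm
def snap(cam,name):
    im=arm.read_camera(cam); cv2.imwrite(f'pics/{name}.png',im[:,:,::-1]); return im
def crop(im,name,x0,y0,x1,y1,s):
    c=cv2.resize(im[y0:y1,x0:x1],None,fx=s,fy=s,interpolation=cv2.INTER_CUBIC); cv2.imwrite(f'pics/{name}.png',c[:,:,::-1])
def K(p): return np.array([[p['fx'],0,p['cx']],[0,p['fy'],p['cy']],[0,0,1.]])
def pix2w(cam,u,v,z):
    p=arm.camera_params(cam); T=np.array(p['pose'])
    q=cv2.undistortPoints(np.array([[[u,v]]],float),K(p),np.array([p['k1'],0,0,0.]))[0,0]
    d=T[:3,:3]@np.array([q[0],-q[1],-1]); o=T[:3,3]
    return o+d*(z-o[2])/d[2]
def w2pix(cam,X):
    p=arm.camera_params(cam); T=np.array(p['pose']); c=T[:3,:3].T@(np.array(X)-T[:3,3])
    return cv2.projectPoints(np.array([[c[0],-c[1],-c[2]]]),np.zeros(3),np.zeros(3),K(p),np.array([p['k1'],0,0,0.]))[0].ravel()
E
python3 - <<'E'
from h import *
snap('side','s0');snap('top','t0')
for c in('side','top'): print(arm.camera_params(c))
print(arm.observe())
E
```

```text
{'fx': 389.4286201246972, 'fy': 389.4286201246972, 'cx': 325.5231771153793, 'cy': 202.03182770678998, 'k1': -0.0011776794406600018, 'pose': array([[ 0.9733271 ,  0.13699756, -0.18402724,  0.2409537 ],
       [-0.2284441 ,  0.50476387, -0.83248227, -1.11360111],
       [-0.02115774,  0.85231749,  0.52259663,  0.75146688],
       [ 0.        ,  0.        ,  0.        ,  1.        ]])}
{'fx': 402.8020677722754, 'fy': 402.8020677722754, 'cx': 320.5973173936864, 'cy': 196.03093962943325, 'k1': -0.05601906567391495, 'pose': array([[-0.00552534,  0.99653498, -0.08299102,  0.37756904],
       [-0.99992388, -0.00459032,  0.01145307,  0.022267  ],
       [ 0.01103243,  0.08304798,  0.99648448,  1.48356544],
       [ 0.        ,  0.        ,  0.        ,  1.        ]])}
{'clock': 0.1, 'joint_pos': array([ 1.12940984e+00,  4.91491922e-01,  1.55935857e+00, -1.68773713e-05,
        1.09170150e+00, -1.05607585e-01]), 'joint_velocities': array([ 3.33100533e-04, -3.31650841e-03, -1.97047966e-03, -1.42458156e-03,
       -3.25779569e-04,  2.61183702e-05]), 'joint_efforts': array([ 3.35088560e-03, -6.13628268e+01, -2.58604091e+01,  6.93586003e-02,
        4.70790337e-02, -5.08099981e-05]), 'eef_pos': array([0.20584102, 0.58991816, 0.21413507]), 'ee_rot': array([-5.24912932e-01, -3.09718118e+00,  1.45715685e-03]), 'contact_force': array([-0.2043444 ,  0.15392473, -0.0163838 ]), 'moment': array([0.05632989, 0.04213706, 0.05849707]), 'grasp_force': 0.0, 'gripper_width': 0.09523632142009988}
```

View pics/t0.png

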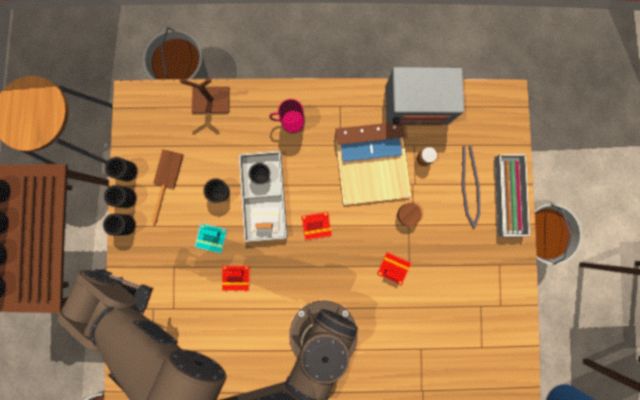

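View pics/s0.png

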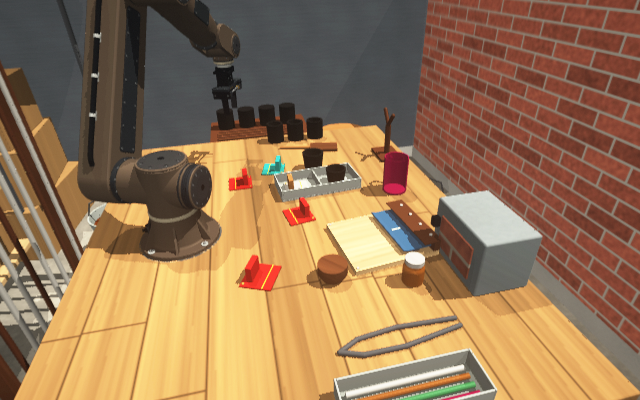

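The top view shows several strip-like things: turquoise (211,238), red (316,226), (236,278) and (394,268), and a steel one with a wooden grip in the near bin compartment (264,222). The last one fits the description. The board is at (374,175), with the blue flap at (370,150). I'll check both in close crops.

Run:
```python
from h import *
im=cv2.imread('pics/t0.png')[:,:,::-1]
a=cv2.resize(im[145:250,225:300],None,fx=5.5,fy=5.5,interpolation=cv2.INTER_CUBIC)[:577]
b=cv2.resize(im[118:218,328:418],None,fx=4,fy=4,interpolation=cv2.INTER_CUBIC)
c=np.zeros((577,a.shape[1]+b.shape[1],3),np.uint8); c[:,:a.shape[1]]=a; c[:b.shape[0],a.shape[1]:]=b
print(a.shape,b.shape); cv2.imwrite('pics/c1.png',c[:,:,::-1])
s=cv2.imread('pics/s0.png')[:,:,::-1]
crop(s,'c2',265,150,445,275,4.4)
```

```text
(577, 412, 3) (400, 360, 3)
```

View pics/c1.png

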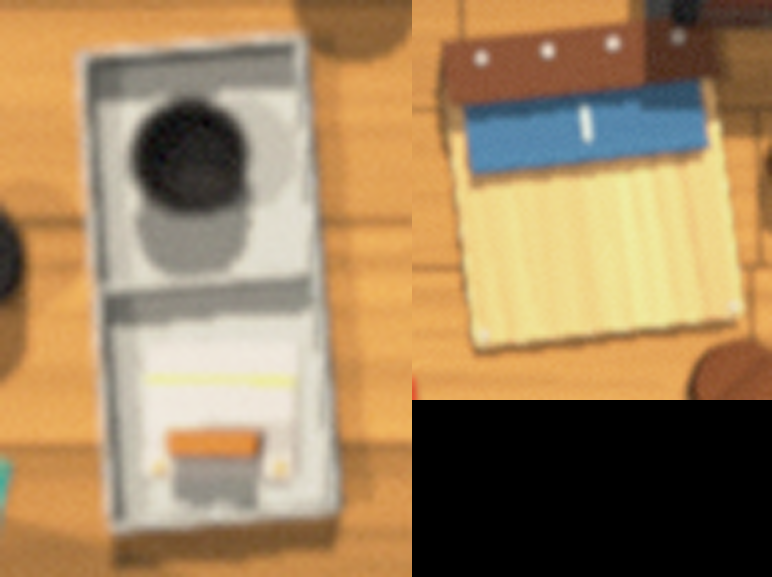

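View pics/c2.png

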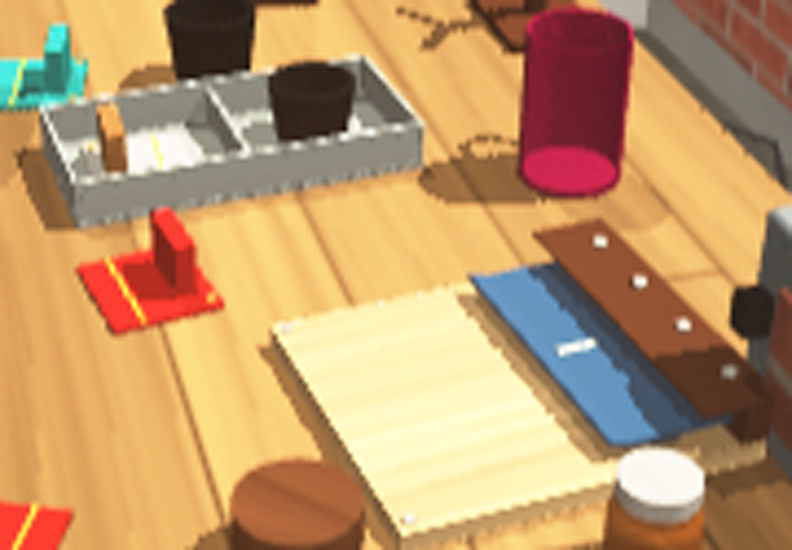

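Run:
```python
from h import *
def L(u,v,z): return pix2w('top',225+(u+.5)/5.5-.5,145+(v+.5)/5.5-.5,z)
def R(u,v,z): return pix2w('top',328+(u-412+.5)/4-.5,118+(v+.5)/4-.5,z)
def S(u,v,z): return pix2w('side',265+(u+.5)/4.4-.5,150+(v+.5)/4.4-.5,z)
P=lambda n,x:print(n,np.round(x,4))
P('grip top',L(214,441,.058));P('gripL',L(168,443,.058));P('gripR',L(259,442,.058))
a,b=L(145,380,.01),L(295,382,.01);P('line',a);P('',b);P('mid',(a+b)/2);print(np.linalg.norm(a-b),np.arctan2((a-b)[1],(a-b)[0])-np.pi/2)
for n,u,v in(('c',147,477),('c',293,477)):P(n,L(u,v,.01))
for n,u,v in(('bin',80,52),('bin',305,40),('bin',340,514),('bin',110,530)):P(n,L(u,v,.045))
a,b=R(473,173,.037),R(708,149,.037);P('flap',a);P('',b);P('mid',(a+b)/2);print(np.linalg.norm(a-b),np.arctan2((a-b)[1],(a-b)[0])-np.pi/2)
P('mark',R(586,125,.036))
c,d=R(476,351,.018),R(744,321,.018);P('board',c);P('',d);P('',(c+d)/2);print(np.linalg.norm(c-d),np.arctan2((c-d)[1],(c-d)[0])-np.pi/2)
a,b=S(471,277,.037),S(614,446,.037);P('side flap',a);P('',b);P('',(a+b)/2)
c,d=S(274,327,.018),S(403,539,.018);P('side board',c);P('',d);P('',(c+d)/2)
P('side grip top',S(108,107,.058))
P('side line',S(157,153,.01))
```

```text
grip top [0.3954 0.208  0.058 ]
gripL [0.3943 0.2376 0.058 ]
gripR [0.3946 0.1791 0.058 ]
line [0.4367 0.2604 0.01  ]
 [0.4349 0.1606 0.01  ]
mid [0.4358 0.2105 0.01  ]
0.09981896208123149 -0.017725036761502277
c [0.3724 0.2586 0.01  ]
c [0.372  0.1618 0.01  ]
bin [0.6512 0.2996 0.045 ]
bin [0.6584 0.1516 0.045 ]
bin [0.3481 0.1281 0.045 ]
bin [0.3385 0.2767 0.045 ]
flap [ 0.6259 -0.076   0.037 ]
 [ 0.6476 -0.2913  0.037 ]
mid [ 0.6367 -0.1837  0.037 ]
0.2162976283655516 0.1003689460290016
mark [ 0.6701 -0.1799  0.036 ]
board [ 0.465  -0.0784  0.018 ]
 [ 0.4913 -0.3249  0.018 ]
 [ 0.4782 -0.2016  0.018 ]
0.24790737676206476 0.10618124484273594
side flap [ 0.6263 -0.0816  0.037 ]
 [ 0.6504 -0.2989  0.037 ]
 [ 0.6384 -0.1903  0.037 ]
side board [ 0.472 -0.081  0.018]
 [ 0.4965 -0.3304  0.018 ]
 [ 0.4842 -0.2057  0.018 ]
side grip top [0.3966 0.231  0.058 ]
side line [0.4364 0.2233 0.01  ]
```

Left crop: grip top at (214,441) and yellow line at (145–295,381), pointing away from the robot. Right crop: flap edge runs from (473,173) to (708,149), with the mark at (586,125). This puts the grip at about (0.395, 0.209), yaw ~0, and the flap edge middle at about (0.636, -0.186), yaw 0.103. Lengths of 100, 216 and 248 mm match the stated 100, 220 and 250. The near bin wall is close to the grip, so I'll open the fingers only partly.

>>> {"op": "play_rows", "data": {
  "moves": [
    {"turn": [0, 0, 8.5], "offset": [0, 0, 0]},
    {"turn": [0, 0, 8.5], "offset": [0, 0, 0]},
    {"turn": [0, 0, 8.5], "offset": [0, 0, 0]},
    {"turn": [0, 0, 8.5], "offset": [0, 0, 0]},
    {"turn": [0, 0, 8.5], "offset": [0, 0, 0]},
    {"turn": [0, 0, 8.5], "offset": [0, 0, 0]},
    {"turn": [0, 0, 8.5], "offset": [0, 0, 0]},
    {"turn": [0, 0, 8.5], "offset": [0, 0, 0]}
  ],
  "grip": 0.1,
  "force": 30
}}

```text
clock: 0.9
eef_pos: [0.2059, 0.59, 0.2143]
ee_rot: [2.174, 2.268, -0.001]
contact_force: [0.1, -1.5, 0.3]
gripper_width: 0.0431
grasp_force: 0.0
```

```bash
cat >> h.py <<'E'
from scipy.spatial.transform import Rotation as Ro
def togo(x,y,z,yaw):
    # tool y-axis along yaw direction, z down; prints offset after & before the turn, and turn
    s=arm.observe(); R=Ro.from_rotvec(s['ee_rot']).as_matrix()
    yd=np.array([np.cos(yaw),np.sin(yaw),0]); zd=np.array([0,0,-1.]); T=np.c_[np.cross(yd,zd),yd,zd]
    d=np.array([x,y,z])-s['eef_pos']
    print('t',round(s['clock'],2),'pos',s['eef_pos'].round(4),'F',s['contact_force'].round(1),'w',round(s['gripper_width'],4),'g',round(float(s['grasp_force']),1),'q',s['joint_pos'].round(2))
    print('offset mm (current axes)',(R.T@d*1000).round(1),'(after turn)',(T.T@d*1000).round(1),'turn deg',np.degrees(Ro.from_matrix(R.T@T).as_rotvec()).round(2))
E
python3 -c "
from h import *
togo(.3945,.209,.15,0.0)"
```

```text
t 0.9 pos [0.2059 0.59   0.2143] F [ 0.1 -1.5  0.3] w 0.0431 g 0.0 q [ 1.13  0.49  1.56 -0.    1.09  1.09]
offset mm (current axes) [-388.5  172.5   64.5] (after turn) [-381.   188.6   64.3] turn deg [-0.02  0.03  2.41]
```

>>> {"op": "play_rows", "data": {
  "moves": [
    {"turn": [0, 0, 2.4], "offset": [0, 0, 0]},
    {"offset": [-42, 21, 0], "turn": [0, 0, 0]},
    {"offset": [-42, 21, 0], "turn": [0, 0, 0]},
    {"offset": [-42, 21, 0], "turn": [0, 0, 0]},
    {"offset": [-42, 21, 0], "turn": [0, 0, 0]},
    {"offset": [-42, 21, 0], "turn": [0, 0, 0]},
    {"offset": [-42, 21, 0], "turn": [0, 0, 0]},
    {"offset": [-42, 21, 0], "turn": [0, 0, 0]}
  ]
}}

```text
clock: 1.7
eef_pos: [0.3552, 0.2953, 0.2146]
ee_rot: [2.214, 2.229, 0.0]
contact_force: [0.2, -0.5, -0.9]
gripper_width: 0.0425
grasp_force: 0.0
```

```bash
python3 -c "
from h import *
togo(.3945,.209,.11,0.0)"
```

```text
t 1.7 pos [0.3552 0.2953 0.2146] F [ 0.2 -0.5 -0.9] w 0.0425 g 0.0 q [0.55 0.26 1.94 0.   0.94 0.54]
offset mm (current axes) [-86.6  38.8 104.6] (after turn) [-86.3  39.3 104.6] turn deg [ 0.   -0.    0.38]
```

>>> {"op": "play_rows", "data": {
  "moves": [
    {"offset": [-29, 13, 20], "turn": [0, 0, 0.4]},
    {"offset": [-29, 13, 20], "turn": [0, 0, 0]},
    {"offset": [-29, 13, 20], "turn": [0, 0, 0]},
    {"offset": [0, 0, 22], "turn": [0, 0, 0]},
    {"offset": [0, 0, 23], "turn": [0, 0, 0]},
    {"offset": [0, 0, 0], "turn": [0, 0, 0]},
    {"offset": [0, 0, 0], "turn": [0, 0, 0]}
  ]
}}

```text
clock: 2.4
eef_pos: [0.3939, 0.2102, 0.1098]
ee_rot: [-2.222, -2.22, 0.001]
contact_force: [0.0, 0.6, -0.1]
gripper_width: 0.043
grasp_force: 0.0
```

Run:
```python
from h import *
togo(.3945,.209,.0165,0.0)
s=snap('side','s1'); t=snap('top','t1')
a=cv2.resize(s[145:215,265:345],None,fx=5,fy=5,interpolation=cv2.INTER_CUBIC)
b=cv2.resize(t[195:255,230:300],None,fx=5,fy=5,interpolation=cv2.INTER_CUBIC)
c=np.zeros((350,750,3),np.uint8);c[:350,:400]=a;c[:300,400:]=b;cv2.imwrite('pics/c3.png',c[:,:,::-1])
p=arm.observe()['eef_pos'];print(w2pix('side',p),w2pix('top',p))
```

```text
t 2.4 pos [0.3939 0.2102 0.1098] F [ 0.   0.6 -0.1] w 0.043 g 0.0 q [0.34 0.4  2.1  0.   0.64 0.34]
offset mm (current axes) [-1.1  0.7 93.3] (after turn) [-1.2  0.6 93.3] turn deg [-0.05  0.01 -0.03]
[288.40251105 164.00470494] [260.76402774 224.92673926]
```

View pics/c3.png

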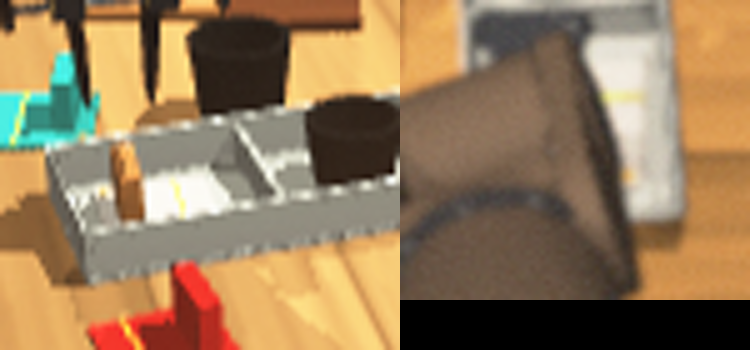

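The side crop shows the fingertips at (82,95) and (150,95), straddling the wooden grip at (124,150). The choice and alignment are right, so I'll descend.

>>> {"op": "play_rows", "data": {
  "moves": [
    {"offset": [-1, 0.5, 20], "turn": [0, 0, 0]},
    {"offset": [0, 0, 20], "turn": [0, 0, 0]},
    {"offset": [0, 0, 20], "turn": [0, 0, 0]},
    {"offset": [0, 0, 18], "turn": [0, 0, 0]},
    {"offset": [0, 0, 10], "turn": [0, 0, 0]},
    {"offset": [0, 0, 4], "turn": [0, 0, 0]},
    {"offset": [0, 0, 0], "turn": [0, 0, 0]}
  ]
}}

```text
clock: 3.2
eef_pos: [0.3946, 0.2093, 0.0179]
ee_rot: [2.222, 2.221, 0.001]
contact_force: [-0.4, 0.2, 0.5]
gripper_width: 0.0427
grasp_force: 0.0
```

>>> {"op": "play_rows", "data": {
  "moves": [
    {"offset": [0, 0, 0]},
    {"offset": [0, 0, 0]},
    {"offset": [0, 0, 0]},
    {"offset": [0, 0, 0]},
    {"offset": [0, 0, 0]},
    {"offset": [0, 0, 0]},
    {"offset": [0, 0, 0]},
    {"offset": [0, 0, 0]}
  ],
  "grip": 1,
  "force": 40
}}

```text
invalid input at $.moves[0]: expected keys offset, turn
```

>>> {"op": "play_rows", "data": {
  "moves": [
    {"offset": [0, 0, 0], "turn": [0, 0, 0]},
    {"offset": [0, 0, 0], "turn": [0, 0, 0]},
    {"offset": [0, 0, 0], "turn": [0, 0, 0]},
    {"offset": [0, 0, 0], "turn": [0, 0, 0]},
    {"offset": [0, 0, 0], "turn": [0, 0, 0]},
    {"offset": [0, 0, 0], "turn": [0, 0, 0]},
    {"offset": [0, 0, 0], "turn": [0, 0, 0]},
    {"offset": [0, 0, 0], "turn": [0, 0, 0]}
  ],
  "grip": 1,
  "force": 40
}}

```text
clock: 4.0
eef_pos: [0.3948, 0.2092, 0.018]
ee_rot: [2.222, 2.221, 0.002]
contact_force: [0.0, 0.6, 7.8]
gripper_width: 0.0181
grasp_force: 40.0
```

>>> {"op": "play_rows", "data": {
  "moves": [
    {"offset": [0, 0, -10], "turn": [0, 0, 0]},
    {"offset": [0, 0, -25], "turn": [0, 0, 0]},
    {"offset": [0, 0, -30], "turn": [0, 0, 0]},
    {"offset": [0, 0, -30], "turn": [0, 0, 0]},
    {"offset": [0, 0, -25], "turn": [0, 0, 0]},
    {"offset": [0, 0, 0], "turn": [0, 0, 0]},
    {"offset": [0, 0, 0], "turn": [0, 0, 0]}
  ]
}}

```text
clock: 4.7
eef_pos: [0.3941, 0.209, 0.1377]
ee_rot: [2.222, 2.22, 0.001]
contact_force: [-0.6, 1.0, -2.8]
gripper_width: 0.0176
grasp_force: 40.0
```

Run:
```python
from h import *
# grip 105 mm behind flap edge along yaw .103
f=np.array([.636,-.186]);x=f-.105*np.array([np.cos(.103),np.sin(.103)]);print(x)
togo(*x,.135,.103)
s=snap('side','s2'); crop(s,'c4',260,100,360,200,5)
```

```text
[ 0.53155648 -0.19679589]
t 4.7 pos [0.3941 0.209  0.1377] F [-0.6  1.  -2.8] w 0.0176 g 40.0 q [0.34 0.35 2.07 0.   0.72 0.34]
offset mm (current axes) [-405.7  137.7    2.7] (after turn) [-417.8   95.     2.7] turn deg [ 0.03 -0.01 -5.94]
```

View pics/c4.png

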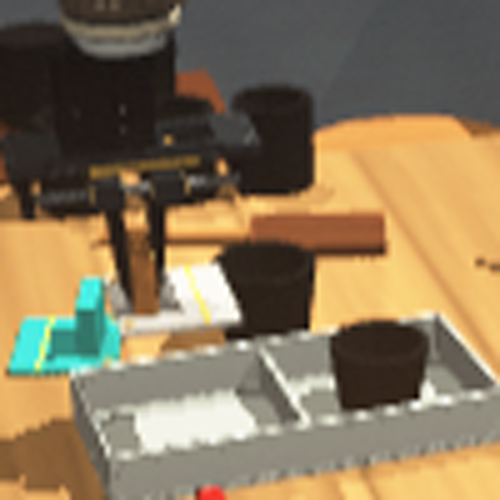

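The strip is held level and clear of the bin, with its yellow line at crop (195,290). Next I'll carry it to the board.

>>> {"op": "play_rows", "data": {
  "moves": [
    {"offset": [0, 0, 0], "turn": [0, 0, -5.9]},
    {"offset": [-30, 7, 0], "turn": [0, 0, 0]},
    {"offset": [-40, 9, 0], "turn": [0, 0, 0]},
    {"offset": [-40, 9, 0], "turn": [0, 0, 0]},
    {"offset": [-40, 9, 0], "turn": [0, 0, 0]},
    {"offset": [-40, 9, 0], "turn": [0, 0, 0]},
    {"offset": [-40, 9, 0], "turn": [0, 0, 0]},
    {"offset": [-40, 9, 0], "turn": [0, 0, 0]}
  ]
}}

```text
clock: 5.55
eef_pos: [0.4823, -0.0549, 0.1361]
ee_rot: [-2.103, -2.33, 0.002]
contact_force: [0.8, 0.7, -1.9]
gripper_width: 0.0179
grasp_force: 40.0
```

>>> {"op": "play_rows", "data": {
  "moves": [
    {"offset": [-40, 9, 0], "turn": [0, 0, 0]},
    {"offset": [-40, 9, 0], "turn": [0, 0, 0]},
    {"offset": [-40, 9, 0], "turn": [0, 0, 0]},
    {"offset": [-28, 7, 0], "turn": [0, 0, 0]},
    {"offset": [0, 0, 30], "turn": [0, 0, 0]},
    {"offset": [0, 0, 30], "turn": [0, 0, 0]},
    {"offset": [0, 0, 0], "turn": [0, 0, 0]}
  ]
}}

```text
clock: 6.25
eef_pos: [0.5291, -0.1961, 0.0729]
ee_rot: [-2.1, -2.325, 0.004]
contact_force: [0.6, -0.4, -2.5]
gripper_width: 0.0179
grasp_force: 40.0
```

Run:
```python
from h import *
togo(.5316,-.1968,.035,.103)
s=snap('side','s3'); t=snap('top','t3')
a=cv2.resize(s[165:285,315:455],None,fx=4,fy=4,interpolation=cv2.INTER_CUBIC)
b=cv2.resize(t[120:215,330:390],None,fx=4,fy=4,interpolation=cv2.INTER_CUBIC)
c=np.zeros((480,800,3),np.uint8);c[:480,:560]=a;c[:380,560:]=b;cv2.imwrite('pics/c5.png',c[:,:,::-1])
```

```text
t 6.25 pos [ 0.5291 -0.1961  0.0729] F [ 0.6 -0.4 -2.5] w 0.0179 g 40.0 q [-0.47  0.59  1.84  0.    0.72 -0.57]
offset mm (current axes) [-1.1  2.7 37.9] (after turn) [-0.9  2.4 37.9] turn deg [-0.43 -0.28 -0.07]
```

View pics/c5.png

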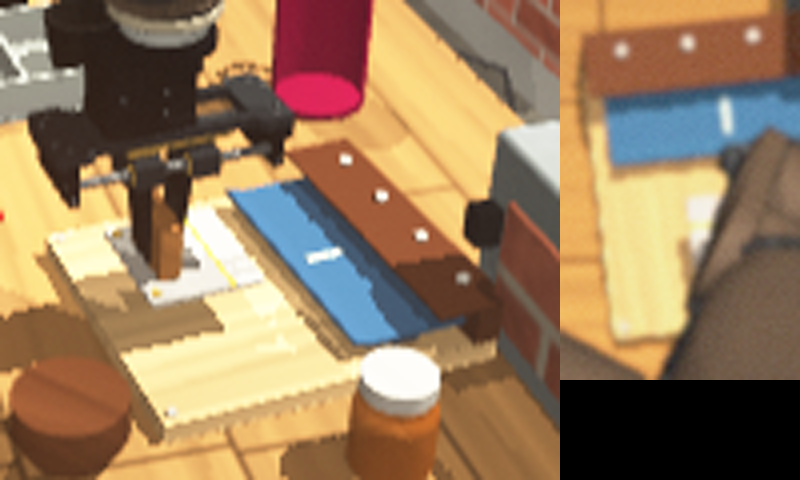

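The strip is over the deck, square to the flap and a few cm in front of it; its line runs from (190,225) to (235,285) and the flap edge from (232,195) to (355,345). I'll lower it to the deck gently.

>>> {"op": "play_rows", "data": {
  "moves": [
    {"offset": [-1, 2, 15], "turn": [-0.4, -0.3, 0]},
    {"offset": [0, 0, 12], "turn": [0, 0, 0]},
    {"offset": [0, 0, 8], "turn": [0, 0, 0]},
    {"offset": [0, 0, 3], "turn": [0, 0, 0]},
    {"offset": [0, 0, 0], "turn": [0, 0, 0]},
    {"offset": [0, 0, 0], "turn": [0, 0, 0]}
  ]
}}

```text
clock: 6.95
eef_pos: [0.5341, -0.1979, 0.04]
ee_rot: [2.099, 2.326, 0.003]
contact_force: [0.0, -0.2, -2.5]
gripper_width: 0.0178
grasp_force: 40.0
```

>>> {"op": "play_rows", "data": {
  "moves": [
    {"offset": [0, 0, 1], "turn": [0, 0, 0]},
    {"offset": [0, 0, 1], "turn": [0, 0, 0]},
    {"offset": [0, 0, 1], "turn": [0, 0, 0]},
    {"offset": [0, 0, 0], "turn": [0, 0, 0]},
    {"offset": [0, 0, 0], "turn": [0, 0, 0]}
  ]
}}

```text
clock: 7.45
eef_pos: [0.5339, -0.1979, 0.0366]
ee_rot: [2.099, 2.326, 0.003]
contact_force: [-0.5, 0.0, -2.7]
gripper_width: 0.0178
grasp_force: 40.0
```

Run:
```python
from h import *
togo(.5316,-.1968,.031,.103)
s=snap('side','s4')
crop(s,'c6',335,205,415,265,10)
```

```text
t 7.45 pos [ 0.5339 -0.1979  0.0366] F [-0.5  0.  -2.7] w 0.0178 g 40.0 q [-0.47  0.65  1.86 -0.    0.63 -0.57]
offset mm (current axes) [ 1.4 -2.2  5.6] (after turn) [ 1.3 -2.1  5.6] turn deg [ 0.4   0.29 -0.04]
```

View pics/c6.png

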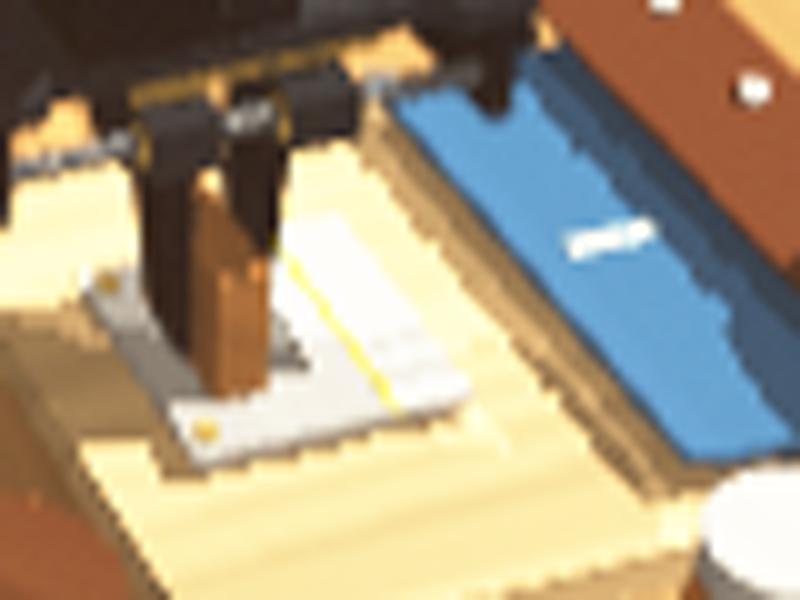

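The strip hovers about 5 mm above the deck. The line runs from (285,255) to (395,410), parallel to the flap edge from (390,100) to (690,460). I'll continue down and undo the small tilt.

>>> {"op": "play_rows", "data": {
  "moves": [
    {"offset": [0, 0, 1], "turn": [0.4, 0.3, 0]},
    {"offset": [0, 0, 1], "turn": [0, 0, 0]},
    {"offset": [0, 0, 1], "turn": [0, 0, 0]},
    {"offset": [0, 0, 1], "turn": [0, 0, 0]},
    {"offset": [0, 0, 0], "turn": [0, 0, 0]},
    {"offset": [0, 0, 0], "turn": [0, 0, 0]}
  ]
}}

```text
clock: 8.1
eef_pos: [0.5339, -0.1979, 0.0326]
ee_rot: [-2.105, -2.332, -0.0]
contact_force: [-0.6, -0.1, -1.6]
gripper_width: 0.0179
grasp_force: 40.0
```

>>> {"op": "play_rows", "data": {
  "moves": [
    {"offset": [0, 0, 0.7], "turn": [0, 0, 0]},
    {"offset": [0, 0, 0.7], "turn": [0, 0, 0]},
    {"offset": [0, 0, 0], "turn": [0, 0, 0]},
    {"offset": [0, 0, 0], "turn": [0, 0, 0]}
  ]
}}

```text
clock: 8.5
eef_pos: [0.5339, -0.1979, 0.0312]
ee_rot: [-2.105, -2.332, -0.0]
contact_force: [0.6, 0.1, -1.9]
gripper_width: 0.0176
grasp_force: 40.0
```

Run:
```python
from h import *
f=np.array([.636,-.186]);x=f-.042*np.array([np.cos(.103),np.sin(.103)]);print(x)
togo(*x,.031,.103)
im=cv2.imread('pics/s4.png')
# line positions and flap edge from s4 crop (scale 10, origin 335,205)
S=lambda u,v,z:pix2w('side',335+(u+.5)/10-.5,205+(v+.5)/10-.5,z)
g=S(232,245,.0366-.013+.053); l=S(395,410,.0286);c1=S(690,460,.037);c2=S(390,100,.037);m=S(565,245,.037)
for n,v in dict(griptop=g,lineRightEnd=l,flapR=c1,flapL=c2,mark=m).items(): print(n,v.round(4))
```

```text
[ 0.59422259 -0.19031835]
t 8.5 pos [ 0.5339 -0.1979  0.0312] F [ 0.6  0.1 -1.9] w 0.0176 g 40.0 q [-0.47  0.66  1.86  0.    0.63 -0.57]
offset mm (current axes) [ 1.4 60.8  0.2] (after turn) [ 1.3 60.8  0.2] turn deg [ 0.   -0.01 -0.04]
griptop [ 0.536  -0.2131  0.0766]
lineRightEnd [ 0.5788 -0.2426  0.0286]
flapR [ 0.6495 -0.2967  0.037 ]
flapL [ 0.6284 -0.0947  0.037 ]
mark [ 0.6539 -0.1871  0.037 ]
```

>>> {"op": "play_rows", "data": {
  "moves": [
    {"offset": [0, 8, 0.2], "turn": [0, 0, 0]},
    {"offset": [0, 8, 0], "turn": [0, 0, 0]},
    {"offset": [0, 8, 0], "turn": [0, 0, 0]},
    {"offset": [0, 8, 0], "turn": [0, 0, 0]},
    {"offset": [0, 8, 0], "turn": [0, 0, 0]},
    {"offset": [0, 5, 0], "turn": [0, 0, 0]},
    {"offset": [0, 5, 0], "turn": [0, 0, 0]},
    {"offset": [0, 0, 0], "turn": [0, 0, 0]}
  ]
}}

```text
clock: 9.3
eef_pos: [0.5846, -0.1927, 0.0311]
ee_rot: [2.104, 2.331, 0.001]
contact_force: [2.0, 0.3, 1.1]
gripper_width: 0.0175
grasp_force: 40.0
```

Run:
```python
from h import *
togo(.5942,-.1903,.031,.103)
s=snap('side','s5')
crop(s,'c7',350,200,425,260,10)
```

```text
t 9.3 pos [ 0.5846 -0.1927  0.0311] F [2.  0.3 1.1] w 0.0175 g 40.0 q [-0.43  0.7   1.74  0.    0.7  -0.53]
offset mm (current axes) [1.5 9.8 0.1] (after turn) [1.4 9.8 0.1] turn deg [ 0.07  0.02 -0.04]
```

View pics/c7.png

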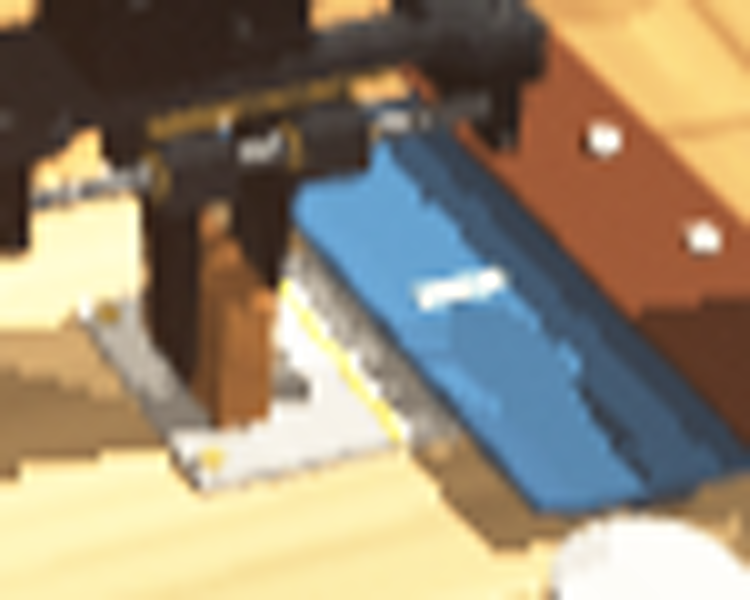

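The plain edge is under the flap and the flap rests undisturbed. The line ends at (400,437) and the flap edge runs from (297,215) to (540,510). I'll compute the remaining distance.

Run:
```python
from h import *
S=lambda u,v,z:pix2w('side',350+(u+.5)/10-.5,200+(v+.5)/10-.5,z)
ax=np.array([np.cos(.103),np.sin(.103),0])
p=arm.observe()['eef_pos']
for l in (S(400,437,.023),S(340,360,.023)):
  for f in (S(297,215,.037),S(540,510,.037),S(440,392,.037)):
    print('remaining',((f-l)@ax*1000).round(1),'flap',f.round(4),'line rel tcp',((l-p)@ax*1000).round(1))
```

```text
remaining 13.4 flap [ 0.6335 -0.1356  0.037 ] line rel tcp 41.4
remaining 12.8 flap [ 0.6495 -0.2967  0.037 ] line rel tcp 41.4
remaining 12.2 flap [ 0.6427 -0.2362  0.037 ] line rel tcp 41.4
remaining 12.9 flap [ 0.6335 -0.1356  0.037 ] line rel tcp 41.9
remaining 12.3 flap [ 0.6495 -0.2967  0.037 ] line rel tcp 41.9
remaining 11.7 flap [ 0.6427 -0.2362  0.037 ] line rel tcp 41.9
```

>>> {"op": "play_rows", "data": {
  "moves": [
    {"offset": [0, 4, 0], "turn": [0, 0, 0]},
    {"offset": [0, 4, 0], "turn": [0, 0, 0]},
    {"offset": [0, 3, 0], "turn": [0, 0, 0]},
    {"offset": [0, 0, 0], "turn": [0, 0, 0]},
    {"offset": [0, 0, 0], "turn": [0, 0, 0]},
    {"offset": [0, 0, 0], "turn": [0, 0, 0]}
  ]
}}

```text
clock: 9.95
eef_pos: [0.595, -0.1917, 0.0311]
ee_rot: [2.104, 2.331, 0.001]
contact_force: [1.7, 0.0, 0.7]
gripper_width: 0.018
grasp_force: 40.0
```

>>> {"op": "play_rows", "data": {
  "moves": [
    {"offset": [0, 0, 0.3], "turn": [0, 0, 0]},
    {"offset": [0, 0, 0], "turn": [0, 0, 0]},
    {"offset": [0, 0, 0], "turn": [0, 0, 0]}
  ]
}}

```text
clock: 10.25
eef_pos: [0.5951, -0.1918, 0.0311]
ee_rot: [2.104, 2.331, 0.001]
contact_force: [2.6, 1.2, 6.3]
gripper_width: 0.0178
grasp_force: 40.0
```

>>> {"op": "play_rows", "data": {
  "moves": [
    {"offset": [0, 0, 0.2], "turn": [0, 0, 0]},
    {"offset": [0, 0, 0], "turn": [0, 0, 0]},
    {"offset": [0, 0, 0], "turn": [0, 0, 0]},
    {"offset": [0, 0, 0], "turn": [0, 0, 0]}
  ]
}}

```text
clock: 10.65
eef_pos: [0.595, -0.1918, 0.0311]
ee_rot: [2.104, 2.331, 0.001]
contact_force: [1.3, 1.3, 7.2]
gripper_width: 0.0174
grasp_force: 40.0
```

Run:
```python
from h import *
togo(.5942,-.1903,.031,.103)
s=snap('side','s6')
crop(s,'c8',350,200,425,260,10)
```

```text
t 10.65 pos [ 0.595  -0.1918  0.0311] F [1.3 1.3 7.2] w 0.0174 g 40.0 q [-0.42  0.71  1.71  0.    0.72 -0.52]
offset mm (current axes) [ 1.5 -0.7  0.1] (after turn) [ 1.5 -0.7  0.1] turn deg [ 0.07  0.02 -0.05]
```

View pics/c8.png

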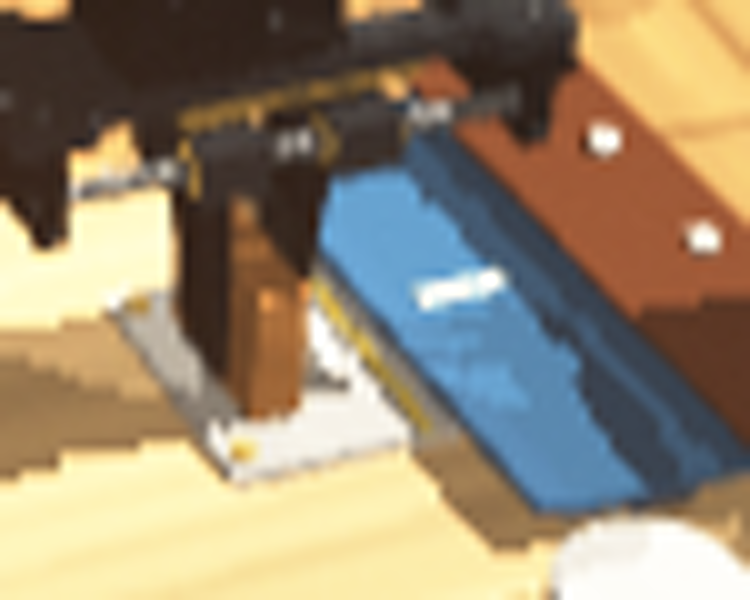

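The line now ends at (430,425), next to the flap edge at about (455,415). It measures within 2 mm of the target in both views, and the flap is at rest. I'll press slightly more, then hand in.

>>> {"op": "play_rows", "data": {
  "moves": [
    {"offset": [0, 0, 0.2], "turn": [0, 0, 0]},
    {"offset": [0, 0, 0], "turn": [0, 0, 0]},
    {"offset": [0, 0, 0], "turn": [0, 0, 0]},
    {"offset": [0, 0, 0], "turn": [0, 0, 0]},
    {"offset": [0, 0, 0], "turn": [0, 0, 0]}
  ]
}}

```text
clock: 11.2
eef_pos: [0.5951, -0.1917, 0.0311]
ee_rot: [2.104, 2.331, 0.001]
contact_force: [1.4, 1.7, 9.1]
gripper_width: 0.0176
grasp_force: 40.0
```

>>> {"op": "play_rows", "data": {
  "moves": [
    {"offset": [0, 0, 0], "turn": [0, 0, 0]},
    {"offset": [0, 0, 0], "turn": [0, 0, 0]}
  ]
}}

```text
clock: 11.4
eef_pos: [0.595, -0.1917, 0.0311]
ee_rot: [2.104, 2.331, 0.001]
contact_force: [1.1, 1.0, 9.7]
gripper_width: 0.0178
grasp_force: 40.0
```

>>> {"op": "play_rows", "data": {
  "moves": [
    {"offset": [0, 0, 0.15], "turn": [0, 0, 0]},
    {"offset": [0, 0, 0], "turn": [0, 0, 0]},
    {"offset": [0, 0, 0], "turn": [0, 0, 0]},
    {"offset": [0, 0, 0], "turn": [0, 0, 0]}
  ]
}}

```text
clock: 11.8
eef_pos: [0.5951, -0.1917, 0.0311]
ee_rot: [2.104, 2.331, 0.001]
contact_force: [2.0, 2.1, 10.9]
gripper_width: 0.0177
grasp_force: 40.0
```

```bash
python3 -c "
from bench import arm
print(arm.observe()['contact_force']);print(arm.finish_job())"
```

```text
[ 1.96423801  2.09834592 10.88064045]
the job is handed in; nothing more can be done
None
```

I handed the job in at 11.8 s, with no verdict returned: the strip is tucked under the resting flap with its yellow line about 2 mm from the flap's edge as I measured it, still gripped and pressed flat on the board with about 11 N.

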